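# Pack the touch-up rack and lock it for transport

### The job

Pack the touch-up rack for the car: slide its locking comb fully open by the orange grip, then stand the paint bottles that are here in the pockets of their own colour, one after another from pocket 1 (red) up to pocket 5 (black), leaving the pocket of a missing bottle empty, and only after the last bottle slide the comb fully home again. At any time before you finish, put the tape roll down over the rack's spindle so that it rests flat on the base. Leave the spanner, the tin and the marker pen where they are.

Things in the scene. Friction and masses are not known exactly. Their poses are not given: they have to be found in the camera images.
- rack: grey rack, fixed; place and yaw vary. Base board 10 mm thick (6 mm before x = 0), x -60..+105, y -145..+165 mm. Pocket block 272 x 56 mm, 36 mm high, along local y at x = -28 mm: five square pockets 43 mm wide, 52 mm apart. Front tags in bottle colours, 1-5 pips: pocket 1 red at the +y end by the orange grip, then yellow, green, blue, 5 black. Origin on the table; x away from the robot, z up
- pocket_1 (a point): centre of the floor of pocket 1 (red tag, 1 pip), 6 mm above the table, 30 mm below the pocket's mouth; axes as the rack's; a seated bottle's origin is here
- pocket_2 (a point): centre of the floor of pocket 2 (yellow tag, 2 pips), 6 mm above the table, 30 mm below the pocket's mouth; axes as the rack's; a seated bottle's origin is here
- pocket_3 (a point): centre of the floor of pocket 3 (green tag, 3 pips), 6 mm above the table, 30 mm below the pocket's mouth; axes as the rack's; a seated bottle's origin is here
- pocket_4 (a point): centre of the floor of pocket 4 (blue tag, 4 pips), 6 mm above the table, 30 mm below the pocket's mouth; axes as the rack's; a seated bottle's origin is here
- pocket_5 (a point): centre of the floor of pocket 5 (black tag, 5 pips), 6 mm above the table, 30 mm below the pocket's mouth; axes as the rack's; a seated bottle's origin is here
- spindle_foot (a point): foot of the upright aluminium spindle at the back of the rack, 22 mm in diameter, 52 mm tall with a tapered tip (top 62 mm above the table); the point is on the spindle's axis on the base board's top, 10 mm above the table; axes as the rack's. A seated roll's origin is here, within 5 mm of play
- lock (a joint): travel (m) of the aluminium comb bar behind the pockets, top 59 mm above the table: 0 = locked, its 12 mm wide tongues over the far side of the bottles' shoulders (bottles cannot pass); 0.026 = fully open, tongues between the pockets. Grows as the bar moves along the rack's -y; rubs with about 2 N, stays where it is left; hard stops at both ends
- lock_grip (a point): top centre of the orange grip on the comb bar, 88 mm above the table; moves with the bar; the grip is an upright block 14 mm thick along the slide (local y), 22 mm across (local x), 30 mm tall below this point; axes as the rack's
- bottle_red: closed touch-up paint bottle, white with a red band and red cap, about 0.09 kg; may be absent. Round body 38 mm diameter, 44 mm tall to the shoulder, then a ribbed cap 21 mm in diameter up to 70 mm; origin at the centre of its underside, z up. It starts upright on the table left of the rack; take it by the cap, from above
- bottle_yellow: closed touch-up paint bottle, white with a yellow band and yellow cap, about 0.09 kg; may be absent. Round body 38 mm diameter, 44 mm tall to the shoulder, then a ribbed cap 21 mm in diameter up to 70 mm; origin at the centre of its underside, z up. It starts upright on the table left of the rack; take it by the cap, from above
- bottle_green: closed touch-up paint bottle, white with a green band and green cap, about 0.09 kg; may be absent. Round body 38 mm diameter, 44 mm tall to the shoulder, then a ribbed cap 21 mm in diameter up to 70 mm; origin at the centre of its underside, z up. It starts upright on the table left of the rack; take it by the cap, from above
- bottle_blue: closed touch-up paint bottle, white with a blue band and blue cap, about 0.09 kg; may be absent. Round body 38 mm diameter, 44 mm tall to the shoulder, then a ribbed cap 21 mm in diameter up to 70 mm; origin at the centre of its underside, z up. It starts upright on the table left of the rack; take it by the cap, from above
- bottle_black: closed touch-up paint bottle, white with a black band and black cap, about 0.09 kg; may be absent. Round body 38 mm diameter, 44 mm tall to the shoulder, then a ribbed cap 21 mm in diameter up to 70 mm; origin at the centre of its underside, z up. It starts upright on the table left of the rack; take it by the cap, from above
- tape_roll: roll of blue tape on a brown core lying flat on the small table to the right, 64 mm outside diameter, 32 mm bore, 40 mm tall, about 0.08 kg; origin at the centre of its underside, z along the bore
- spanner: bystander: rusty combination spanner 218 x 36 x 10 mm lying in front of the rack along y; origin at the centre of its underside
- tin: bystander: small food tin, 58 mm diameter, 72 mm tall, left of the bottles; origin at the centre of its underside
- marker_pen: bystander: black and white marker pen 138 x 17 x 18 mm lying at the front right along y; origin at the centre of its underside
Not all that is in view belongs to the job. Leave any purple look-alike of the bottle_blue alone.

How it is judged:
By the outcome, as a careful person would: the job done as asked, in the order asked, and still so for the second after the job is handed in, with the robot touching nothing.
Of bottle_red, bottle_yellow, bottle_green, bottle_blue, bottle_black only 3 to 5 are there at a start; the rules pass over those that are not, and their reading is None.
At some moment in a run one of bottle_red, bottle_yellow, bottle_green, bottle_blue, bottle_black, tape_roll may be knocked a few centimetres aside while the robot is not near it.
It also fails if it takes over 210 s, if anything falls off the work surface, if the arm or the gripper's body presses on something with over 40 N, if the wrist force passes 120 N, or if a joint passes its speed limit or range.

### The arm

A 6-joint arm with a two-finger parallel gripper is mounted at the origin on a cart in front of the work surface, level with it; the furniture and walls round the work are solid. World frame = base frame: x ahead of the robot, y to its left, z up, the work surface at z = 0. Lengths are in m, angles in rad, forces in N, time in s.
With the tool pointing down it reaches from about 0.375 to 0.9 m from the base axis. Payload 3.1 kg.
Tool frame: the origin (TCP) lies midway between the tips of the shut fingers; the grasp point (between the pads) lies 19 mm behind it; x points along the fingers, y is the direction in which the jaws open and shut, and the axes are right-handed (so a half turn about x gives the same grasp; the last joint's range is limited). The gripper opens to 87 mm and grips with 3 to 60 N. Pads are 19 mm wide; open, the fingers measure 117 mm over their backs; the gripper's body (75 mm by 190 mm) begins 51 mm behind the grasp point.
Start: joints at [-1.399, 0.527, 1.433, -0, 1.181, -0.178], TCP at [0.215, -0.587, 0.223] pointing down, gripper open.
Joint ranges: [-3.08, 3.08], [-0.75, 2.2], [0.22, 2.44], [-1.43, 4.57], [0, 2.65], [-2.85, 2.85]. Speed limits (rad/s): [2.79, 2.79, 3.14, 3.14, 3.14, 3.14].

### API

Orientations are given as a unit quaternion [x, y, z, w].
In Python, from rig import get_obs, imaging, robot gives the robot as it stands.
- The arm moves only by the shell command python3 -m inch 'ROWS' [FORCE]. ROWS is JSON, a list of rows, each a list of 3 entries, a list of its own where there are three numbers: the finger opening in mm, from 0 to 87, then the shift along the tool's x, y, z in mm, then the turn, a rotation vector about the tool's x, y, z in degrees. In form: [[grip, [dx, dy, dz], [wx, wy, wz]], ...]. A call has 1 to 12 rows; each row shifts and turns the pose as measured when the row begins, along the tool's axes as they then stand; what a row does not reach is not made up. A row lasts 1/8 s, in which the tool goes at most 62.5 mm and 10.7 degrees, less where a joint would pass 70% of its speed; a pose out of reach is approached as far as the arm can. A call with a gripper value outside its range is refused whole. The fingers move at their own pace and stop on an object; FORCE is the grip in N (left out, the last holds). Time passes only in rows, so rows that do not move let the fingers close. It gives the time, the measured TCP pose, the force and the opening at its end, in the units of the state.
- get_obs(): the state, without advancing time (a new reading comes with each control period).
- imaging.camera(name): name is "scene" or "top" or "wrist"; returns the picture (400x640x3 uint8, red, green, blue); there is no depth.
- imaging.camera_params(name): a dict with "camera_matrix" (3x3 intrinsics, pixels), "xyz" and "rotation" of the camera in the world. Camera axes: x right, y down, z forward; pixel columns grow to the right and rows downward; lengths in m; the calibration is good to about 2 mm. A picture is of the moment at which its call begins: read the wrist's pose just before it. camera_params takes no time and is no camera call; for the wrist camera it gives the pose at the moment of the call.
- robot.hand_in(): hands the job in, once; it reports no verdict.
Trained networks look in the newest picture that a camera, given by its name, has taken for a name from the list of things; names that differ only in an ending like _2 or _b are one class to them, and where a whole thing is asked for, a point or a joint stands for the part that bears it (a point fixed in the world has none). Each returns a list of dicts, best first, with "confidence" (0 to 1); they miss things now and then, are a little off and sometimes report something else, mostly with a low value. They report only what shows in the picture. A call takes as long as a camera call. They do not tell look-alikes from the thing itself.
- imaging.cut_out(camera, target): "pixels" (400x640 bool, what is visible of it) and "box" ([centre column, centre row, width, height] in pixels, round what is visible of it).
- imaging.tip_of(camera, target): "pixel" ([column, row] in pixels: a listed point, or the origin of a listed thing).
The state is a dict: "time": time; "q": joint angles; "joint_velocities": joint speeds; "joint_torque": joint torques, N m; "position": TCP position; "tool_rot": TCP orientation; "ft_force": force on the tool from outside, world axes, zero at the start; "moment": the same for the moment, N m; "grip_width": finger opening in m.
Only numpy, scipy, OpenCV 4.12 (cv2) and the standard library are available. Lean on these libraries where they do the work, as an engineer would, in place of code of your own. Each camera call takes 0.05 s, during which the arm holds its last target. There are 200 camera calls.

## Working session

There is one attempt and no reset: what is moved stays moved. The work goes in short steps, Python scripts to look and compute and a shell command to move; the robot and the scene stay as the last step left them, time stands still between calls to the robot, and variables do not carry over. Pictures are saved under pics/ and viewed, about 12 in all and at most 16, crops included, and the job is handed in when it is done.

```bash
ls; mkdir -p pics
python3 - <<'E'
from rig import get_obs, imaging, robot
import cv2
o=get_obs(); print({k:(v if not hasattr(v,'tolist') else v.tolist()) for k,v in o.items()})
for c in("scene","top"):
    im=imaging.camera(c); cv2.imwrite(f"pics/{c}0.png",im[...,::-1]); print(c,imaging.camera_params(c))
    for t in ["rack","bottle_red","bottle_yellow","bottle_green","bottle_blue","bottle_black","tape_roll"]:
        print(t,[(round(d['confidence'],2),[round(x) for x in d['pixel']]) for d in imaging.tip_of(c,t)])
E
```

```text
pics
{'time': 0.0, 'q': [-1.3985092485387907, 0.5284646801512156, 1.4339079342682726, 1.2385940805540732e-05, 1.181395799888976, -0.1785103535917495], 'joint_velocities': [0.0017330008554367884, -0.0017555103455482806, 0.0010661875800516622, 0.0012710438666799697, -0.0005225265559530904, -0.00029720619783150546], 'joint_torque': [0.0016994843463180587, -44.00331258773804, -17.659208178520203, 0.06352676544338465, 0.058187468675896525, -0.00017758551621227525], 'position': [0.2146759437054133, -0.586190840387776, 0.22157076237295026], 'tool_rot': [0.696263992689768, 0.12415818037531676, -0.6962511066028442, 0.12261971816925578], 'ft_force': [0.24677113831764683, -0.2829218112420475, -0.26522918576873633], 'moment': [0.008185051412490799, 0.010415957244834441, -0.028568925963225685], 'grip_width': 0.08680387289507228}
scene {'camera_matrix': array([[367.80389239,   0.        , 322.68285417],
       [  0.        , 367.80389239, 205.40684569],
       [  0.        ,   0.        ,   1.        ]]), 'xyz': array([-0.15490635,  0.52370333,  0.99348135]), 'rotation': array([-0.42832245,  0.834
[... 246 characters left out ...]
5, 226]), (0.52, [258, 280])]
bottle_black []
tape_roll []
top {'camera_matrix': array([[382.57544673,   0.        , 326.20380269],
       [  0.        , 382.57544673, 198.97085551],
       [  0.        ,   0.        ,   1.        ]]), 'xyz': array([0.36016598, 0.05329448, 1.54753055]), 'rotation': array([ 0.70688199, -0.70613325,  0.02927085, -0.0289294 ])}
rack [(0.9, [330, 188])]
bottle_red [(0.53, [275, 194])]
bottle_yellow [(0.72, [343, 196])]
bottle_green [(0.4, [272, 216])]
bottle_blue [(0.6, [252, 220]), (0.6, [279, 177]), (0.51, [253, 193])]
bottle_black [(0.74, [345, 174]), (0.5, [255, 219]), (0.18, [309, 199])]
tape_roll [(0.78, [436, 183]), (0.72, [347, 173]), (0.18, [312, 200])]
```

Run:
```python
import cv2,numpy as np
s=cv2.imread("pics/scene0.png");t=cv2.imread("pics/top0.png")
a=cv2.resize(s[140:320,200:440],None,fx=3.3,fy=3.3,interpolation=3)
b=cv2.resize(t[120:270,220:470],None,fx=3.2,fy=3.2,interpolation=3)
cv2.imwrite("pics/a.png",a);cv2.imwrite("pics/b.png",b)
```

```text
(no output)
```

View pics/a.png

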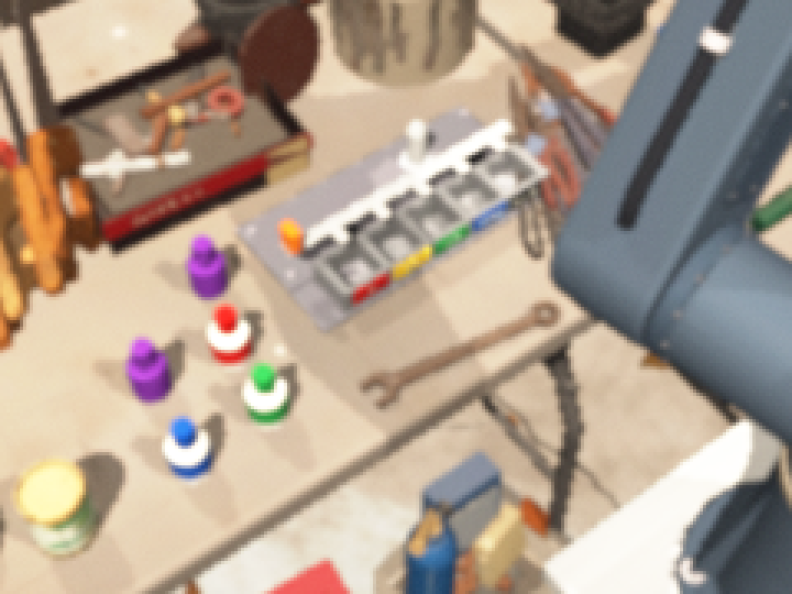

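View pics/b.png

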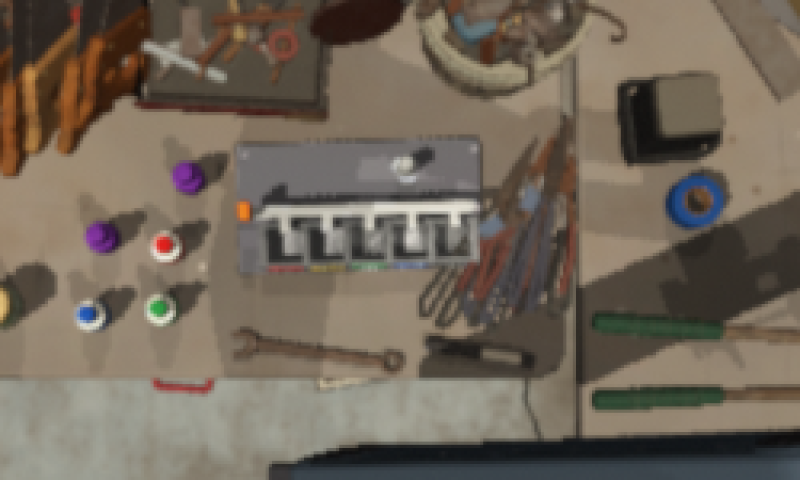

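The scene view shows the red, green and blue bottles (yellow and black absent), two purple decoys, the rack with its orange grip, and the spindle. The top view also shows the tape roll at about (438,183). Next I'll measure these.

```bash
cat > h.py <<'E'
import numpy as np, cv2
from scipy.spatial.transform import Rotation as R
from scipy.optimize import least_squares
from rig import get_obs, imaging, robot
def cam(c):
    p=imaging.camera_params(c); return p['camera_matrix'],np.array(p['xyz']),R.from_quat(p['rotation']).as_matrix()
def ray(P,px):
    K,t,M=P; return t, M@np.linalg.solve(K,[px[0],px[1],1])
def atz(P,px,z):
    t,d=ray(P,px); return t+d*(z-t[2])/d[2]
def proj(P,X):
    K,t,M=P; c=K@(M.T@(np.asarray(X)-t)); return c[:2]/c[2]
def tri(obs):
    A=np.zeros((3,3));b=np.zeros(3)
    for P,px in obs:
        t,d=ray(P,px); d=d/np.linalg.norm(d); Q=np.eye(3)-np.outer(d,d); A+=Q;b+=Q@t
    X=np.linalg.solve(A,b); return X,max(np.linalg.norm(proj(P,X)-px) for P,px in obs)
HUE=dict(red=[(0,6),(172,180)],green=[(50,75)],blue=[(100,122)],orange=[(7,16)],purple=[(130,150)])
def blobs(im,col,mina=6,s=140,v=70):
    h=cv2.cvtColor(im,cv2.COLOR_RGB2HSV); m=np.zeros(h.shape[:2],np.uint8)
    for a,b in HUE[col]: m|=cv2.inRange(h,(a,s,v),(b,255,255))
    n,l,st,c=cv2.connectedComponentsWithStats(m)
    return [(int(st[i,4]),c[i].round(1).tolist(),st[i,:4].tolist()) for i in range(1,n) if st[i,4]>=mina]
LOC=dict(pocket_1=(-.028,.104,.006),pocket_2=(-.028,.052,.006),pocket_3=(-.028,0,.006),pocket_4=(-.028,-.052,.006),pocket_5=(-.028,-.104,.006))
def mv(target,yawdir=None):
    "shift (mm) in tool axes from the present TCP to target"
    o=get_obs(); M=R.from_quat(o['tool_rot']).as_matrix(); return (M.T@(np.array(target)-o['position'])*1000).round(1)
E
python3 - <<'E'
from h import *
o=get_obs(); print(R.from_quat(o['tool_rot']).as_matrix().round(3))
D={}
for c in("top","scene"):
    im=cv2.imread(f"pics/{c}0.png")[...,::-1]
    for k in("red","green","blue","orange"):
        print(c,k,[b for b in blobs(im,k) if 200<b[1][0]<450 and 150<b[1][1]<300])
    for t in list(LOC)+["spindle_foot","lock_grip","tape_roll"]:
        r=imaging.tip_of(c,t) if c!="x" else 0
        print(t,[(round(d['confidence'],2),[round(x,1) for x in d['pixel']]) for d in r[:3]])
E
```

```text
[[ 0.     0.344 -0.939]
 [-0.    -0.939 -0.344]
 [-1.     0.    -0.   ]]
top red [(8, [266.0, 152.5], [264, 152, 5, 2]), (11, [295.0, 154.0], [290, 154, 11, 1]), (22, [270.9, 195.9], [269, 194, 5, 5]), (21, [276.3, 240.5], [268, 239, 18, 3])]
top green [(12, [269.2, 215.9], [267, 215, 5, 3])]
top blue [(125, [436.3, 182.9], [429, 175, 17, 16]), (17, [246.9, 217.6], [245, 216, 5, 4])]
top orange [(1063, [231.5, 150.4], [207, 123, 58, 52]), (73, [205.5, 166.4], [202, 155, 9, 26]), (9, [388.8, 170.2], [387, 167, 4, 6]), (18, [397.1, 175.1], [396, 171, 3, 9]), (6, [439.7, 181.8], [439, 180, 2, 5]), (23, [295.6, 185.4], [294, 183, 4, 6])]
pocket_1 [(0.97, [345.7, 194.5]), (0.95, [309.7, 197.8]), (0.75, [358.3, 195.0])]
pocket_2 [(0.97, [345.7, 194.5]), (0.95, [309.7, 197.8]), (0.75, [358.3, 195.0])]
pocket_3 [(0.97, [345.7, 194.5]), (0.95, [309.7, 197.8]), (0.75, [358.3, 195.0])]
pocket_4 [(0.97, [345.7, 194.5]), (0.95, [309.7, 197.8]), (0.75, [358.3, 195.0])]
pocket_5 [(0.97, [345.7, 194.5]), (0.95, [309.7, 197.8]), (0.75, [358.3, 195.0])]
spindle_foot [(0.87, [343.6, 173.1])]
lock_grip 
[... 693 characters left out ...]
, [281.8, 187.9], [281, 185, 3, 6]), (29, [288.3, 213.1], [285, 209, 7, 8]), (9, [397.6, 248.9], [396, 248, 4, 3]), (59, [361.5, 296.3], [358, 291, 8, 11])]
pocket_1 [(0.96, [333.7, 210.9]), (0.95, [317.3, 214.3]), (0.92, [343.3, 201.7])]
pocket_2 [(0.96, [333.7, 210.9]), (0.95, [317.3, 214.3]), (0.92, [343.3, 201.7])]
pocket_3 [(0.96, [333.7, 210.9]), (0.95, [317.3, 214.3]), (0.92, [343.3, 201.7])]
pocket_4 [(0.96, [333.7, 210.9]), (0.95, [317.3, 214.3]), (0.92, [343.3, 201.7])]
pocket_5 [(0.96, [333.7, 210.9]), (0.95, [317.3, 214.3]), (0.92, [343.3, 201.7])]
spindle_foot [(0.92, [322.0, 187.5])]
lock_grip [(0.91, [286.3, 210.6]), (0.58, [217.1, 301.2]), (0.42, [280.0, 265.6])]
tape_roll []
```

Run:
```python
from h import *
T,S=cam("top"),cam("scene")
for n,a,b in [("red",(270.9,195.9),(268.1,235.9)),("green",(269.2,215.9),(279.5,253.9)),("blue",(246.9,217.6),(255.3,270.5)),("grip",(294.5,183.2),(286.3,210.6)),("spindle",(343.6,173.1),(322,187.5))]:
    print(n,[x.round(4) for x in tri([(T,a),(S,b)])])
print("tape z0",atz(T,(436.3,182.9),.02), atz(T,(436.3,182.9),-.1))
imaging.camera("top"); a=[d['pixel'] for d in imaging.tip_of("top","pocket_1") if d['confidence']>.3]
imaging.camera("scene"); b=[d['pixel'] for d in imaging.tip_of("scene","pocket_1") if d['confidence']>.3]
for p in sorted(map(tuple,a)): print("top",np.round(p,1),atz(T,p,.006).round(4))
for p in sorted(map(tuple,b)): print("sc",np.round(p,1),atz(S,p,.006).round(4))
```

```text
red [array([0.4945, 0.2683, 0.059 ]), np.float64(0.139)]
green [array([0.4165, 0.274 , 0.0592]), np.float64(0.1047)]
blue [array([0.4097, 0.3608, 0.0574]), np.float64(0.1878)]
grip [array([0.5417, 0.1737, 0.0708]), np.float64(0.8495)]
spindle [array([ 0.5933, -0.0145,  0.0195]), np.float64(1.02)]
tape z0 [ 0.55153143 -0.38999385  0.02      ] [ 0.56656475 -0.42481777 -0.1       ]
top [310.8 197.9] [0.4916 0.1149 0.006 ]
top [321.7 196. ] [0.4994 0.0708 0.006 ]
top [332.3 198.3] [0.4901 0.028  0.006 ]
top [347.  195.5] [ 0.5016 -0.0315  0.006 ]
top [357.  197.1] [ 0.4951 -0.0719  0.006 ]
sc [306.3 226.2] [0.491  0.1284 0.006 ]
sc [319.  214.4] [0.508  0.0639 0.006 ]
sc [331.6 213.5] [0.4858 0.026  0.006 ]
sc [345.8 205.2] [ 0.487  -0.0375  0.006 ]
sc [355.3 197.2] [ 0.4971 -0.0888  0.006 ]
```

```bash
python3 -m inch '[[87,[-15,0,0],[10,0,0]],[87,[-15,0,0],[10,0,0]],[87,[0,-28,-40],[0,0,0]],[87,[0,-28,-40],[0,0,0]],[87,[0,-28,-40],[0,0,0]],[87,[0,-28,-40],[0,0,0]],[87,[0,-28,-40],[0,0,0]],[87,[0,-28,-40],[0,0,0]],[87,[0,-14,-20],[0,0,0]],[87,[0,0,0],[0,0,0]]]'
cat > look.py <<'E'
import sys; from h import *
n=sys.argv[1]; o=get_obs(); P=cam("wrist"); im=imaging.camera("wrist"); cv2.imwrite(f"pics/{n}.png",im[...,::-1])
np.savez(f"pics/{n}.npz",K=P[0],t=P[1],M=P[2])
print(np.round(o['position'],4),"cam",P[1].round(3),"fwd",P[2][:,2].round(2))
for t in sys.argv[2:]: print(t,[(round(d['confidence'],2),np.round(d['pixel'],1).tolist()) for d in imaging.tip_of("wrist",t)[:5]])
for c in HUE: print(c,sorted(blobs(im,c,60),reverse=True)[:4])
E
python3 look.py w1 tape_roll
```

```text
time: 3.05
position: [0.4845, -0.4044, 0.2536]
tool_rot: [0.708, -0.006, -0.707, -0.004]
ft_force: [0.1, 0.0, 0.2]
grip_width: 0.0869
[ 0.4845 -0.4044  0.2536] cam [ 0.558 -0.404  0.417] fwd [-0.26  0.   -0.96]
tape_roll [(0.86, [312.1, 116.6])]
red []
green []
blue [(1120, [312.0, 118.3], [288, 93, 49, 52])]
orange []
purple []
```

View pics/w1.png

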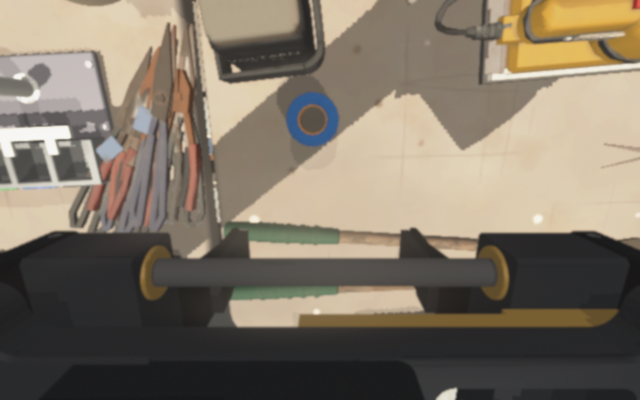

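The tape roll shows at (312,118), clear of the tool holder above it and the green-handled tools below. The rack's right end shows at the left edge.

```bash
cat >> h.py <<'E'
def ld(n):
    z=np.load(f"pics/{n}.npz"); return z['K'],z['t'],z['M']
E
python3 - <<'E'
from h import *
T,W=cam("top"),ld("w1")
im=cv2.imread("pics/w1.png")[...,::-1]; b=[x for x in blobs(im,"blue",500)][0]
print(tri([(T,(437.3,182.9)),(W,(312,118.3))]))
for z in(0,.02,.04): print(z,atz(W,(312,118.3),z).round(4), atz(T,(437.3,182.9),z).round(4), "diam", np.linalg.norm(atz(W,(288,118),z)-atz(W,(337,118),z)))
E
python3 -m inch '[[87,[40,0,-30],[0,0,0]],[87,[40,0,-30],[0,0,0]],[87,[0,0,0],[0,0,0]]]'; python3 look.py w2 tape_roll
```

```text
(array([ 0.5529733 , -0.39123306,  0.02645774]), np.float64(2.0036218978818923))
0 [ 0.5551 -0.3894  0.    ] [ 0.554  -0.3999  0.    ] diam 0.06509124743834155
0.02 [ 0.5552 -0.3901  0.02  ] [ 0.5515 -0.394   0.02  ] diam 0.0619660186717379
0.04 [ 0.5553 -0.3908  0.04  ] [ 0.549  -0.3882  0.04  ] diam 0.05884078990513431
time: 3.52
position: [0.5406, -0.4122, 0.1732]
tool_rot: [0.707, -0.01, -0.707, -0.005]
ft_force: [-0.2, 0.9, -0.2]
grip_width: 0.0868
[ 0.5406 -0.4122  0.1732] cam [ 0.614 -0.412  0.336] fwd [-0.26 -0.   -0.96]
tape_roll [(0.84, [304.2, 170.1])]
red []
green []
blue [(469, [297.0, 154.6], [276, 146, 44, 20]), (269, [319.7, 194.4], [304, 180, 29, 26])]
orange []
purple []
```

Run:
```python
from h import *
a,b=ld("w1"),ld("w2")
print(tri([(a,(312.5,119)),(b,(304.5,176))]),tri([(a,(312.1,116.6)),(b,(304.2,170.1))]))
print("diam",np.linalg.norm(atz(b,(276,176),.02)-atz(b,(333,176),.02)))
for z in(0,.02,.04): print(z,atz(b,(304.5,176),z).round(4))
print("shift to", mv((.5555,-.391,.012)))
```

```text
(array([ 0.55423995, -0.39168784,  0.02586932]), np.float64(0.7517710991008103)) (array([ 0.55712837, -0.39049305,  0.00672703]), np.float64(0.6309215716693435))
diam 0.06035542849901262
0 [ 0.5491 -0.3908  0.    ]
0.02 [ 0.553  -0.3921  0.02  ]
0.04 [ 0.5568 -0.3934  0.04  ]
shift to [164.8 -25.  -13.3]
```

```bash
python3 -m inch '[[87,[20,-21,-14],[0,0,0]],[87,[30,0,0],[0,0,0]],[87,[20,0,0],[0,0,0]],[87,[0,0,0],[0,0,0]]]'; python3 -c "
from h import *; print(mv((.5555,-.391,.012)), R.from_quat(get_obs()['tool_rot']).as_matrix().round(3)[:,1])"; python3 look.py w3 tape_roll
```

```text
time: 4.12
position: [0.5546, -0.4004, 0.1146]
tool_rot: [0.712, -0.018, -0.702, -0.003]
ft_force: [0.2, -0.5, 1.1]
grip_width: 0.087
[102.3 -11.6   0.8] [-0.029 -0.999  0.022]
[ 0.5546 -0.4004  0.1146] cam [ 0.626 -0.398  0.278] fwd [-0.25 -0.01 -0.97]
tape_roll []
red []
green []
blue [(534, [339.1, 206.3], [328, 185, 21, 44])]
orange []
purple []
```

View pics/w3.png

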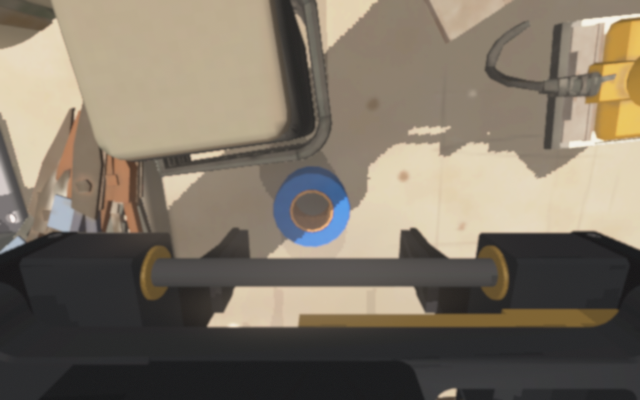

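The roll's outer rim is centred at about (312,207), and the container corner is at about (320,145). I'll check how much room the gripper body has beside the container.

```bash
cat >> h.py <<'E'
def turn(yaw=0):
    "rotation vector (deg, tool axes) to tool x down, tool y = -rack y for rack yaw (rad)"
    M=R.from_quat(get_obs()['tool_rot']).as_matrix(); c,s=np.cos(yaw),np.sin(yaw)
    D=np.array([[0,0,-1],[s,-c,0],[-c,-s,0]]).T
    return np.degrees(R.from_matrix(M.T@D).as_rotvec()).round(2)
E
python3 - <<'E'
from h import *
a,c,T=ld("w1"),ld("w3"),cam("top")
print("rim corner",tri([(a,(318,70)),(c,(322,143))]))
print("rim left",tri([(a,(220,79)),(c,(163,172))]))
print("tape top",atz(c,(312,207),.04),"bore",tri([(a,(312,119)),(c,(311.5,209))]), turn(0))
E
```

```text
rim corner (array([ 0.60871528, -0.40023534,  0.04372316]), np.float64(1.4929569392718693))
rim left (array([ 0.59625643, -0.29814051,  0.0826276 ]), np.float64(0.7526090758569517))
tape top [ 0.55725308 -0.39159346  0.04      ] bore (array([ 0.55445868, -0.39083432,  0.03626702]), np.float64(0.20071575429497704)) [-1.67 -0.94 -1.4 ]
```

```bash
python3 -c "
from h import *; print(turn(.21))"; python3 -m inch '[[87,[0,-10,0],[-7,-0.5,-0.7]],[87,[0,0,0],[-7,-0.5,-0.7]],[87,[0,0,0],[0,0,0]]]'; python3 -c "
from h import *; print(mv((.5535,-.391,.014)),turn(.21))"
```

```text
[-13.7   -0.79  -1.49]
time: 4.6
position: [0.5576, -0.3939, 0.121]
tool_rot: [0.703, 0.075, -0.702, 0.08]
ft_force: [-0.4, -0.9, -0.4]
grip_width: 0.0874
[107.   -4.5   3.4] [ 0.58 -0.01 -0.43]
```

```bash
python3 -m inch '[[87,[30,-4,4],[0.5,0,-0.4]],[87,[30,0,0],[0,0,0]],[87,[25,0,0],[0,0,0]],[87,[0,0,0],[0,0,0]]]' 20; python3 -c "
from h import *; print(mv((.5535,-.391,.014)),turn(.21))"
```

```text
time: 5.1
position: [0.5554, -0.3945, 0.0394]
tool_rot: [0.706, 0.068, -0.701, 0.074]
ft_force: [-0.4, -0.6, -0.4]
grip_width: 0.087
[25.3 -4.   1.4] [-0.48 -0.36 -0.54]
```

```bash
python3 -m inch '[[87,[14,-4,1],[0,0,0]],[87,[11,0,0],[0,0,0]],[87,[0,0,0],[0,0,0]],[50,[0,0,0],[0,0,0]],[50,[0,0,0],[0,0,0]],[50,[0,0,0],[0,0,0]],[50,[0,0,0],[0,0,0]],[50,[0,0,0],[0,0,0]]]' 20
```

```text
time: 6.1
position: [0.5561, -0.3929, 0.0173]
tool_rot: [0.708, 0.065, -0.699, 0.076]
ft_force: [-1.5, -0.8, -0.6]
grip_width: 0.0631
```

```bash
python3 -m inch '[[50,[-40,0,0],[0,0,0]],[50,[-60,0,0],[0,0,0]],[50,[-60,0,0],[6,0,0]],[50,[-60,0,0],[6,0,0]],[50,[-20,-40,12],[0,0,0]],[50,[0,-52,12],[0,0,0]],[50,[0,-52,12],[0,0,0]],[50,[0,-52,12],[0,0,0]],[50,[0,-52,12],[0,0,0]],[50,[0,-52,12],[0,0,0]],[50,[0,-52,12],[0,0,0]],[50,[0,-52,12],[0,0,0]]]' 
python3 -m inch '[[50,[0,-20,0],[0,0,0]],[50,[0,0,0],[0,0,0]]]'
python3 look.py w4 pocket_1 spindle_foot lock_grip; python3 -c "
from h import *; print(turn(0))"
```

```text
time: 7.6
position: [0.4628, 0.023, 0.2583]
tool_rot: [0.714, -0.014, -0.7, -0.004]
ft_force: [0.9, 0.7, -0.0]
grip_width: 0.0631
time: 7.85
position: [0.4609, 0.047, 0.2582]
tool_rot: [0.714, -0.012, -0.7, -0.002]
ft_force: [-0.8, 0.3, -0.6]
grip_width: 0.0635
[0.4609 0.047  0.2582] cam [0.531 0.048 0.422] fwd [-0.25 -0.01 -0.97]
pocket_1 [(0.92, [302.4, 148.5]), (0.87, [417.7, 140.1]), (0.81, [381.9, 142.4]), (0.71, [268.4, 150.0]), (0.68, [340.4, 146.2])]
spindle_foot [(0.55, [379.6, 65.4]), (0.37, [437.3, 235.1])]
lock_grip [(0.92, [206.8, 121.6])]
red [(433, [214.5, 2.5], [172, 0, 79, 7]), (368, [133.8, 157.1], [121, 149, 27, 18]), (242, [529.0, 157.0], [518, 125, 22, 62]), (182, [163.0, 151.2], [152, 140, 18, 26])]
green []
blue [(1570, [330.4, 301.5], [275, 287, 105, 26]), (154, [66.5, 226.6], [58, 221, 18, 11]), (95, [372.0, 255.2], [359, 253, 26, 5])]
orange [(1691, [24.1, 15.4], [0, 0, 73, 56]), (156, [213.9, 120.0], [201, 111, 19, 20])]
purple [(613, [149.3, 81.4], [130, 65, 43, 32]), (243, [78.2, 146.6], [63, 134, 28, 27]), (178, [56.1, 147.7], [48, 141, 18, 15])]
[-1.38 -1.1  -0.83]
```

View pics/w4.png

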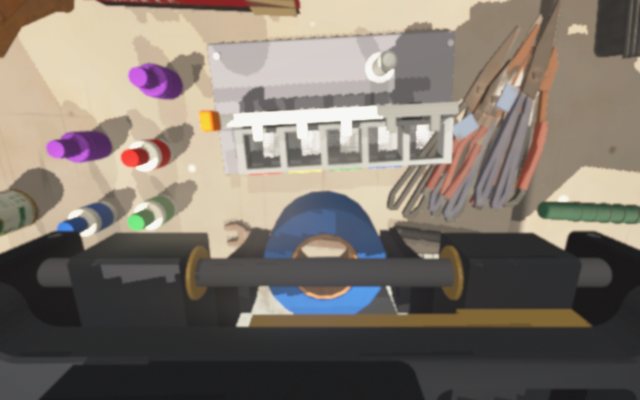

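The rack is in full view: far base corners at about (209,43) and (455,30), orange grip at (210,121), spindle at (380,66), pockets along row ~145. The roll is held at (325,250).

```bash
cat > fit.py <<'E'
from h import *
W,T=ld("w4"),cam("top")
ps=[(W,(268.4,150),LOC['pocket_1'],1),(W,(302.4,148.5),LOC['pocket_2'],1),(W,(340.4,146.2),LOC['pocket_3'],1),(W,(381.9,142.4),LOC['pocket_4'],1),(W,(417.7,140.1),LOC['pocket_5'],1),
(W,(209,43),(.105,.165,.01),1),(W,(455,30),(.105,-.145,.01),1)]
# top image: board corners (crop coords /3.2)
ps+=[(T,(220+238/3.2,120+144/3.2),(.105,.165,.01),1),(T,(220+481/3.2,120+137/3.2),(.105,-.145,.01),1),(T,(220+238/3.2,120+273/3.2),(-.06,.165,.006),1)]
def w(p,l): c,s=np.cos(p[2]),np.sin(p[2]); return np.array([p[0]+c*l[0]-s*l[1],p[1]+s*l[0]+c*l[1],l[2]])
def f(p): return np.concatenate([k*(proj(P,w(p,l))-px) for P,px,l,k in ps])
def run():
    s=least_squares(f,[.52,.02,0],loss="soft_l1"); return s.x,f(s.x).reshape(-1,2)
if __name__=="__main__":
    x,r=run(); print(x.round(4),np.degrees(x[2])); print(r.round(1).tolist())
    s=atz(W,(379.6,65.4),.01); print("spindle",s, atz(T,(343.6,173.1),.01))
    c,q=np.cos(x[2]),np.sin(x[2]); d=s[:2]-x[:2]; print("local",c*d[0]+q*d[1],-q*d[0]+c*d[1])
    g=tri([(W,(209,121)),(T,(294.5,184))]);print("grip",g,atz(W,(206.8,121.6),.088))
E
python3 fit.py
```

```text
[0.5278 0.019  0.0329] 1.8869974478421423
[[-2.2, -0.5], [2.0, -1.1], [2.2, -1.0], [-1.0, 0.7], [1.4, 0.9], [-3.4, 1.2], [0.7, 0.3], [-1.3, -0.5], [-1.0, -0.7], [-0.2, -0.2]]
spindle [ 0.59896269 -0.02905498  0.01      ] [ 0.59238574 -0.01781979  0.01      ]
local 0.06951839760641361 -0.050343839057708874
grip (array([0.53773155, 0.17495269, 0.0668845 ]), np.float64(3.0789425533227908)) [0.53399721 0.16853092 0.088     ]
```

```bash
python3 -m inch '[[50,[0,25,-20],[-3,-1,-0.8]],[50,[40,30,-20],[0,0,0]],[50,[45,20,-20],[0,0,0]],[50,[10,0,0],[0,0,0]],[50,[0,0,0],[0,0,0]]]'; python3 look.py w5 spindle_foot pocket_1 lock_grip| head -4; python3 -c "
from h import *; print(turn(.033))"
```

```text
time: 8.68
position: [0.5265, -0.0381, 0.1626]
tool_rot: [0.709, 0.007, -0.705, 0.008]
ft_force: [0.0, -1.0, -0.1]
grip_width: 0.063
[ 0.5265 -0.0381  0.1626] cam [ 0.599 -0.036  0.326] fwd [-0.26 -0.01 -0.97]
spindle_foot [(0.83, [316.0, 119.5]), (0.68, [68.0, 195.9])]
pocket_1 [(0.91, [180.8, 213.6]), (0.89, [366.9, 209.7]), (0.84, [270.0, 212.6]), (0.58, [225.3, 210.7])]
lock_grip [(0.7, [66.9, 195.8]), (0.27, [273.8, 210.6])]
[-0.52 -0.6  -0.21]
```

View pics/w5.png

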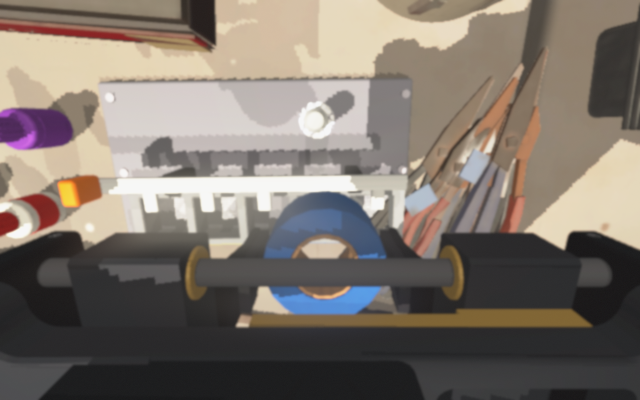

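Close view: spindle (316,120), far board corners (99,79) and (412,76), grip top (67,194).

```bash
cat > fit2.py <<'E'
import fit; from h import *
V=ld("w5")
fit.ps=fit.ps[5:]+[(V,(99,79),(.105,.165,.01),2),(V,(412,76),(.105,-.145,.01),2)]+[(V,p,LOC[k],1) for p,k in [((180.8,213.6),'pocket_1'),((225.3,210.7),'pocket_2'),((270,212.6),'pocket_3'),((366.9,209.7),'pocket_5')]]
x,r=fit.run(); print(x.round(4),np.degrees(x[2])); print(r.round(1).tolist())
print("spindle",atz(V,(316,120.5),.01),atz(V,(318,120),.062),tri([(V,(316,120.5)),(fit.W,(380,66))]))
print("grip",atz(V,(66.9,194.5),.088))
def loc(s): c,q=np.cos(x[2]),np.sin(x[2]); d=s[:2]-x[:2]; return np.round([c*d[0]+q*d[1],-q*d[0]+c*d[1]],4)
print("loc",loc(atz(V,(316,120.5),.01)),loc(atz(V,(66.9,194.5),.088)))
for k in LOC: print(k,fit.w(x,LOC[k]).round(4))
E
python3 fit2.py; python3 -c "
from h import *; print(turn(.025))"
```

```text
[0.5286 0.019  0.0302] 1.7284370872832315
[[-3.3, 0.1], [1.0, -0.0], [-1.2, -0.8], [-0.9, -0.8], [-0.2, -0.5], [-5.9, 4.4], [3.2, 4.3], [-2.2, -3.9], [0.4, -1.5], [2.9, -3.8], [0.3, -1.8]]
spindle [ 0.59589766 -0.02817906  0.01      ] [ 0.59684171 -0.03109057  0.062     ] (array([ 0.59635477, -0.02810394,  0.01937465]), np.float64(0.49374376575064743))
grip [0.53449437 0.17051038 0.088     ]
loc [ 0.0659 -0.0491] [0.0105 0.1513]
pocket_1 [0.4975 0.1221 0.006 ]
pocket_2 [0.499  0.0701 0.006 ]
pocket_3 [0.5006 0.0181 0.006 ]
pocket_4 [ 0.5022 -0.0339  0.006 ]
pocket_5 [ 0.5037 -0.0858  0.006 ]
[-0.06 -0.6  -0.2 ]
```

Run:
```python
from h import *
im=cv2.imread("pics/w5.png")[60:240,50:430]; cv2.imwrite("pics/w5c.png",cv2.resize(im,None,fx=2.1,fy=2.1,interpolation=3))
print(mv((.597,-.029,.115)))
V=ld("w5")
for px in((264,255),(385,255)): print(atz(V,px,.1626+.0227))
```

```text
[ 50.3  -6.8 -69. ]
[ 0.53123984 -0.006996    0.1853    ]
[ 0.53247445 -0.0681461   0.1853    ]
```

View pics/w5c.png

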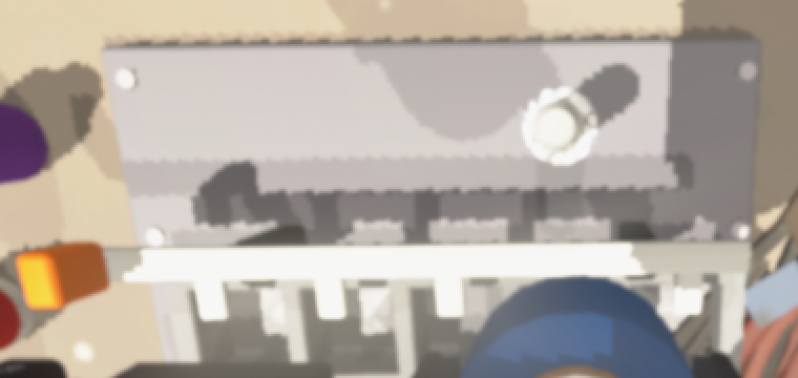

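```bash
python3 -m inch '[[50,[20,-4,-35],[0,-0.6,0]],[50,[20,-3,-35],[0,0,0]],[50,[5,0,0],[0,0,0]],[50,[0,0,0],[0,0,0]]]'; python3 -c "
from h import *; print(mv((.597,-.029,.085)),turn(.03))"
```

```text
time: 9.38
position: [0.5998, -0.0264, 0.1249]
tool_rot: [0.71, 0.008, -0.704, 0.012]
ft_force: [1.0, -0.4, -0.5]
grip_width: 0.0637
[39.9  2.3  3.2] [-0.16 -0.42 -0.33]
```

```bash
python3 -m inch '[[50,[20,2,3],[0,-0.4,-0.3]],[50,[16,0,0],[0,0,0]],[50,[0,0,0],[0,0,0]]]'; python3 -c "
from h import *; print(mv((.597,-.029,.0275)),turn(.03))"; python3 look.py w6 spindle_foot | head -2
```

```text
time: 9.75
position: [0.5948, -0.0286, 0.088]
tool_rot: [-0.707, -0.01, 0.707, -0.01]
ft_force: [-0.7, 0.1, -0.5]
grip_width: 0.0632
[60.5  0.5 -2.2] [-0.16  0.03 -0.01]
[ 0.5948 -0.0286  0.088 ] cam [ 0.668 -0.026  0.251] fwd [-0.27 -0.01 -0.96]
spindle_foot []
```

View pics/w6.png

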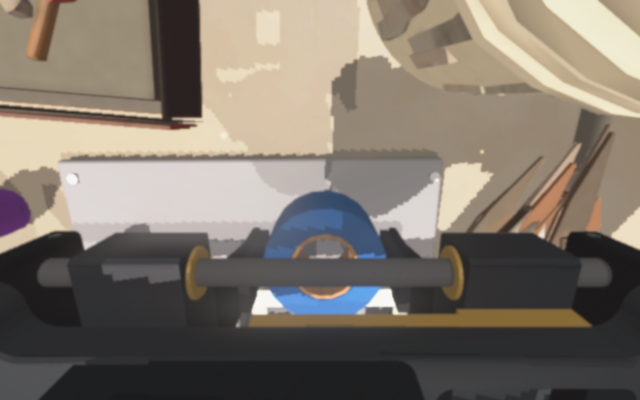

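The roll is above the spindle, with its bore at (324,268) and the tip hidden. I'll lower it while watching the force.

```bash
python3 -m inch '[[50,[10,0,-2],[0,0,0]],[50,[10,0,0],[0,0,0]],[50,[8,0,0],[0,0,0]]]'; python3 -m inch '[[50,[12,0,0],[0,0,0]],[50,[0,0,0],[0,0,0]]]';python3 -c "
from h import *; print(mv((.597,-.029,.0275)),turn(.03), get_obs()['moment'])"
```

```text
time: 10.22
position: [0.5995, -0.0291, 0.0608]
tool_rot: [0.709, 0.009, -0.705, 0.01]
ft_force: [0.1, -0.3, -0.4]
grip_width: 0.0632
time: 10.48
position: [0.5988, -0.0289, 0.0467]
tool_rot: [0.708, 0.009, -0.706, 0.01]
ft_force: [-0.3, -0.1, -1.0]
grip_width: 0.0636
[19.2  0.   1.9] [-0.16 -0.18 -0.06] [-0.0042384  -0.05135018  0.00079256]
```

```bash
python3 -m inch '[[50,[10,0,2],[0,0,0]],[50,[8,0,0],[0,0,0]],[50,[0,0,0],[0,0,0]],[50,[0,0,0],[0,0,0]]]'; python3 -m inch '[[85,[0,0,0],[0,0,0]],[85,[0,0,0],[0,0,0]],[85,[0,0,0],[0,0,0]],[85,[-30,0,0],[0,0,0]],[85,[-50,0,0],[0,0,0]],[85,[-50,0,0],[0,0,0]]]'
```

```text
time: 10.98
position: [0.5972, -0.0291, 0.0277]
tool_rot: [0.708, 0.009, -0.706, 0.01]
ft_force: [0.0, -0.2, -0.9]
grip_width: 0.0633
time: 11.72
position: [0.5941, -0.0285, 0.1573]
tool_rot: [-0.705, -0.01, 0.709, -0.009]
ft_force: [0.3, -0.7, -0.0]
grip_width: 0.0851
```

```bash
python3 -m inch '[[85,[-20,-40,35],[0,0,0]],[85,[-20,-45,35],[0,0,0]],[85,[-10,-45,35],[0,0,0]],[85,[0,0,0],[0,0,0]],[85,[0,0,0],[0,0,0]]]'; python3 look.py w7 tape_roll lock_grip pocket_1 | grep -v purple
```

```text
time: 12.35
position: [0.4876, 0.1006, 0.2148]
tool_rot: [0.711, 0.009, -0.703, 0.009]
ft_force: [0.2, 0.0, 0.3]
grip_width: 0.0851
[0.4876 0.1006 0.2148] cam [0.559 0.103 0.378] fwd [-0.25 -0.01 -0.97]
tape_roll [(0.62, [437.1, 91.5])]
lock_grip [(0.57, [251.3, 143.8])]
pocket_1 [(0.89, [433.7, 172.0]), (0.88, [474.8, 168.1]), (0.87, [349.8, 167.4]), (0.63, [389.1, 174.1]), (0.56, [309.9, 169.8])]
red [(1020, [251.7, 7.1], [186, 0, 121, 17]), (437, [596.8, 192.7], [580, 158, 33, 68]), (391, [165.7, 177.3], [154, 168, 26, 21]), (142, [194.1, 163.9], [183, 155, 19, 22])]
green []
blue [(2073, [447.3, 86.0], [415, 54, 68, 64])]
orange [(3544, [34.2, 22.6], [0, 0, 105, 61]), (159, [258.7, 141.5], [246, 132, 19, 24])]
```

View pics/w7.png

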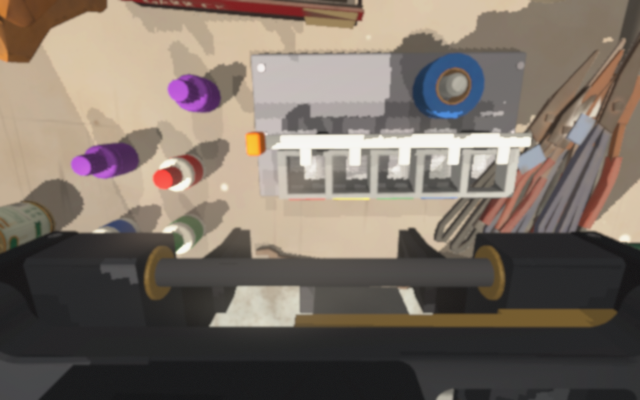

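The roll sits on the spindle at (450,86). The grip top is at (251,143), pockets at row ~170, and the red cap at (165,177).

```bash
cat > fit3.py <<'E'
import fit; from h import *
V=ld("w7"); V5=ld("w5")
fit.ps=[(V,(252,53),(.105,.165,.01),1),(V,(523,51),(.105,-.145,.01),1),(V5,(100,82),(.105,.165,.01),1),(V5,(410.5,79),(.105,-.145,.01),1)]+fit.ps[5:]+[(V,p,LOC[k],1) for p,k in [((309.9,169.8),'pocket_1'),((349.8,167.4),'pocket_2'),((389.1,174.1),'pocket_3'),((433.7,172),'pocket_4'),((474.8,168),'pocket_5')]]
x,r=fit.run(); print(x.round(4),np.degrees(x[2])); print(r.round(1).tolist())
g=atz(V,(250.5,143.5),.088); print("grip",g,atz(V5,(66.9,194.5),.088),tri([(V,(250.5,143.5)),(V5,(66.9,194.5))]))
for z in(.036,): print("block corners proj",[proj(V,fit.w(x,l)).round(1).tolist() for l in((-.056,.136,z),(-.056,-.136,z),(0,.136,z))])
for k in LOC: print(k,fit.w(x,LOC[k]).round(4))
print(mv([*g[:2],.065]),turn(x[2]))
E
python3 fit3.py
```

```text
[0.5283 0.0183 0.0297] 1.7042447299871393
[[-1.3, 0.5], [5.4, 1.0], [-3.2, -0.6], [3.8, -0.4], [-2.7, 0.3], [1.6, 0.3], [-1.0, -0.7], [-0.7, -0.7], [-0.1, -0.5], [-2.1, 0.8], [-0.1, 3.0], [2.5, -3.9], [-0.2, -2.0], [0.7, 1.7]]
grip [0.53537463 0.17179216 0.088     ] [0.53449437 0.17051038 0.088     ] (array([0.53467283, 0.17197101, 0.08651084]), np.float64(0.7818101042973735))
block corners proj [[279.5, 198.7], [512.4, 197.5], [277.4, 150.4]]
pocket_1 [0.4972 0.1214 0.006 ]
pocket_2 [0.4987 0.0694 0.006 ]
pocket_3 [0.5003 0.0174 0.006 ]
pocket_4 [ 0.5018 -0.0345  0.006 ]
pocket_5 [ 0.5034 -0.0865  0.006 ]
[149.4 -71.  -47.9] [-0.38 -0.57 -0.06]
```

```bash
python3 -m inch '[[60,[30,-36,-25],[-0.4,-0.6,0]],[60,[40,-36,-23],[0,0,0]],[60,[25,0,0],[0,0,0]],[60,[0,0,0],[0,0,0]]]'; python3 -c "
from h import *; print(mv((.535,.172,.064)),turn(.03))"; python3 look.py w8 lock_grip|head -2
```

```text
time: 13.05
position: [0.5404, 0.171, 0.1152]
tool_rot: [0.708, 0.007, -0.706, 0.009]
ft_force: [-0.3, 0.3, -0.1]
grip_width: 0.0613
[51.2 -1.2  5.5] [-0.42 -0.12 -0.1 ]
[0.5404 0.171  0.1152] cam [0.613 0.173 0.278] fwd [-0.26 -0.01 -0.96]
lock_grip [(0.73, [327.4, 238.4])]
```

```bash
python3 -c "
from h import *; print(atz(ld('w8'),(327.4,238.4),.088))"; python3 -m inch '[[60,[20,0,5],[-0.4,0,0]],[60,[20,0,0],[0,0,0]],[60,[0,0,0],[0,0,0]]]';  python3 -c "
from h import *; print(mv((.535,.172,.064)),turn(.03))"
```

```text
[0.5340459  0.16916266 0.088     ]
time: 13.52
position: [0.5411, 0.1693, 0.0815]
tool_rot: [0.713, 0.009, -0.701, 0.009]
ft_force: [0.4, -0.5, 0.4]
grip_width: 0.0601
[17.4 -2.9  6.4] [-0.22 -0.95 -0.04]
```

```bash
python3 -m inch '[[60,[10,-1,5],[0,-0.9,0]],[60,[7,0,2],[0,0,0]],[60,[0,0,0],[0,0,0]],[5,[0,0,0],[0,0,0]],[5,[0,0,0],[0,0,0]],[5,[0,0,0],[0,0,0]],[5,[0,0,0],[0,0,0]],[5,[0,0,0],[0,0,0]],[5,[0,0,0],[0,0,0]]]' 25;  python3 -c "
from h import *; print(mv((.535,.172,.064)),turn(.03))"
```

```text
time: 14.65
position: [0.5365, 0.1699, 0.0672]
tool_rot: [0.709, 0.009, -0.705, 0.009]
ft_force: [0.1, -0.0, -0.2]
grip_width: 0.0138
[ 3.2 -2.2  1.5] [-0.22 -0.39 -0.02]
```

```bash
python3 -m inch '[[5,[0,8,0],[0,0,0]],[5,[0,8,0],[0,0,0]],[5,[0,8,0],[0,0,0]],[5,[0,4,0],[0,0,0]]]';python3 -m inch '[[5,[0,4,0],[0,0,0]],[5,[0,3,0],[0,0,0]]]'
```

```text
time: 15.15
position: [0.5374, 0.1446, 0.0674]
tool_rot: [0.71, 0.011, -0.704, 0.005]
ft_force: [-0.3, 24.4, -0.7]
grip_width: 0.0138
time: 15.4
position: [0.5374, 0.1448, 0.0673]
tool_rot: [0.71, 0.013, -0.704, -0.002]
ft_force: [0.1, 14.2, -1.1]
grip_width: 0.014
```

```bash
python3 -m inch '[[5,[0,-1,0],[0,0,0]],[45,[0,0,0],[0,0,0]],[45,[0,0,0],[0,0,0]],[45,[0,0,0],[0,0,0]],[45,[-30,0,0],[0,0,0]],[45,[-50,0,0],[0,0,0]],[45,[-50,-20,20],[0,0,0]],[45,[-20,-40,40],[0,0,0]],[45,[0,-40,40],[0,0,0]],[45,[0,-25,40],[0,0,0]],[45,[0,0,0],[0,0,0]],[45,[0,0,0],[0,0,0]]]' 20
python3 look.py w9 bottle_red lock_grip; python3 -c "
from h import *; print(turn(.03))"
```

```text
time: 16.9
position: [0.3936, 0.2647, 0.2245]
tool_rot: [0.712, 0.01, -0.702, -0.005]
ft_force: [-0.2, 0.3, 0.4]
grip_width: 0.0446
[0.3936 0.2647 0.2245] cam [0.465 0.262 0.388] fwd [-0.25  0.02 -0.97]
bottle_red [(0.69, [629.0, 88.0]), (0.65, [322.4, 93.3])]
lock_grip [(0.97, [464.7, 40.2])]
red [(324, [325.2, 88.8], [316, 79, 19, 21])]
green []
blue [(1279, [606.0, 11.2], [575, 0, 65, 27]), (224, [238.6, 170.8], [230, 163, 18, 16])]
orange [(453, [455.4, 44.3], [445, 26, 26, 32])]
purple [(761, [348.3, 12.2], [333, 0, 35, 29]), (676, [248.8, 80.9], [234, 62, 34, 35])]
[-1.37 -0.7   1.21]
```

View pics/w9.png

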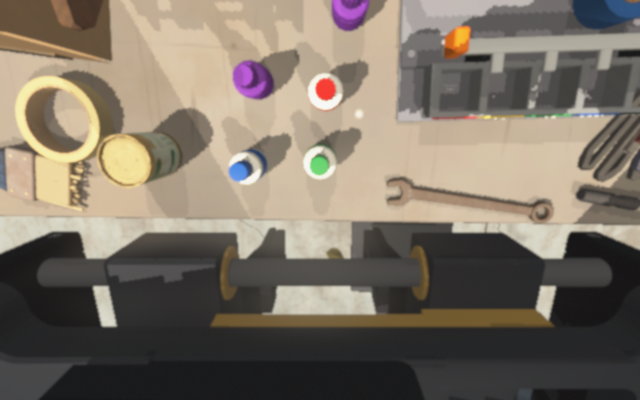

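Clear view: red cap (325,89), green cap (320,164), blue cap (239,171). The comb is open, with its tongues between the pockets.

Run:
```python
from h import *
im=cv2.imread("pics/w9.png")[...,::-1]; print(blobs(im,"green",30,s=90,v=40)[:8])
W,T,S=ld("w9"),cam("top"),cam("scene")
for n,p,t,s in[("red",(325.2,88.8),(270.9,195.9),(268.1,235.9)),("green",(319.5,164),(269.2,215.9),(279.5,253.9)),("blue",(238.6,170.8),(246.9,217.6),(255.3,270.5))]:
    print(n,atz(W,p,.070).round(4),tri([(W,p),(T,t)]),tri([(W,p),(S,s)])[0])
print(mv((.493,.267,.13)),turn(.03))
```

```text
[(257, [319.1, 164.8], [311, 156, 17, 19])]
red [0.4947 0.2682 0.07  ] (array([0.49505291, 0.26839478, 0.06113546]), np.float64(0.46478493280741306)) [0.49561721 0.26801029 0.05743814]
green [0.4198 0.2736 0.07  ] (array([0.41716422, 0.27466668, 0.05348804]), np.float64(0.4627623315564089)) [0.41776662 0.27364843 0.05708062]
blue [0.4116 0.36   0.07  ] (array([0.41026322, 0.36072365, 0.064393  ]), np.float64(0.9861277863630054)) [0.4091119  0.36188826 0.05942453]
[ 95.3  -0.2 -98. ] [-1.37 -0.7   1.21]
```

```bash
python3 -m inch '[[45,[30,0,-35],[-1.4,-0.7,1.2]],[45,[40,0,-35],[0,0,0]],[45,[20,0,-28],[0,0,0]],[45,[0,0,0],[0,0,0]]]'; python3 -c "
from h import *; print(mv((.4927,.268,.048)),turn(.03))"; python3 look.py w10 bottle_red|tail -6|head -1
```

```text
time: 17.55
position: [0.5004, 0.2641, 0.1317]
tool_rot: [0.708, 0.009, -0.706, 0.009]
ft_force: [-0.4, 0.2, 0.1]
grip_width: 0.0449
[83.7 -4.   7.9] [-0.3  -0.21  0.03]
bottle_red [(0.61, [317.5, 194.6])]
```

```bash
python3 - <<'E'
from h import *
W=ld("w10");im=cv2.imread("pics/w10.png")[...,::-1]
b=max(blobs(im,"red",50)); print(b,[x for x in sorted(blobs(im,"red",50))[-3:]]); print(atz(W,b[1],.068))
E
python3 -m inch '[[45,[25,-3,5],[0,0,0]],[45,[25,-1,3],[0,0,0]],[45,[10,0,0],[0,0,0]],[45,[0,0,0],[0,0,0]]]'; python3 -c "
from h import *; print(mv((.4927,.268,.048)),turn(.03))"
```

```text
(555, [319.3, 216.8], [308, 202, 24, 30]) [(108, [502.3, 0.8], [478, 0, 45, 3]), (555, [319.3, 216.8], [308, 202, 24, 30])]
[0.49705552 0.2684538  0.068     ]
time: 18.15
position: [0.4891, 0.2683, 0.0761]
tool_rot: [0.709, 0.01, -0.705, 0.008]
ft_force: [0.2, -0.5, 1.0]
grip_width: 0.0448
[28.1  0.4 -3.4] [-0.24 -0.39  0.11]
```

```bash
python3 -m inch '[[45,[14,0,-4],[0,0,0]],[45,[14,0,0],[0,0,0]],[45,[0,0,0],[0,0,0]],[12,[0,0,0],[0,0,0]],[12,[0,0,0],[0,0,0]],[12,[0,0,0],[0,0,0]],[12,[0,0,0],[0,0,0]],[12,[0,0,0],[0,0,0]]]' 25; python3 -c "
from h import *; print(mv((.4927,.268,.048)),turn(.03))"
```

```text
time: 19.15
position: [0.4953, 0.269, 0.0487]
tool_rot: [0.711, 0.01, -0.703, 0.008]
ft_force: [-0.1, 0.0, -0.9]
grip_width: 0.0203
[0.7 0.9 2.7] [-0.24 -0.65  0.18]
```

```bash
python3 -m inch '[[12,[-40,0,0],[-0.2,-0.6,0]],[12,[-50,0,0],[0,0,0]],[12,[-25,25,20],[0,0,0]],[12,[0,45,20],[0,0,0]],[12,[0,45,15],[0,0,0]],[12,[0,33,0],[0,0,0]],[12,[0,0,0],[0,0,0]],[12,[0,0,0],[0,0,0]]]'; python3 look.py w11 pocket_1 lock_grip| head -3;python3 -c "
from h import *; print(turn(.03))"
```

```text
time: 20.15
position: [0.4431, 0.1161, 0.167]
tool_rot: [0.708, 0.012, -0.706, 0.01]
ft_force: [0.2, 0.0, -1.2]
grip_width: 0.0202
[0.4431 0.1161 0.167 ] cam [0.516 0.118 0.33 ] fwd [-0.26 -0.   -0.97]
pocket_1 [(0.71, [471.9, 132.6]), (0.64, [324.3, 135.2]), (0.64, [418.3, 136.9]), (0.64, [520.5, 133.7])]
lock_grip [(0.56, [292.7, 86.3]), (0.49, [181.9, 205.0])]
[ 0.16 -0.18  0.16]
```

View pics/w11.png

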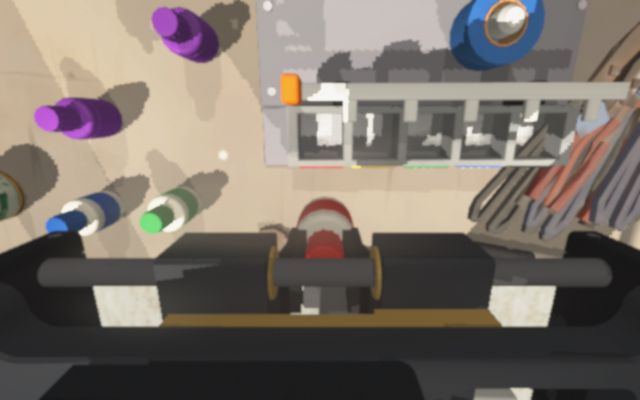

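The bottle is held at (325,235). The block's front edge is at row ~164, and pocket 1's mouth spans columns ~300-345. I'll overlay the fitted model on a zoom to refine it.

Run:
```python
import fit; from h import *
V=ld("w11"); x=[.5283,.0183,.0297]
im=cv2.imread("pics/w11.png"); f=3.0; x0,y0=270,75
c=cv2.resize(im[y0:175,x0:535],None,fx=f,fy=f,interpolation=3)
def L(pts,col):
    q=np.array([(proj(V,fit.w(x,p))-(x0,y0)+.5)*f for p in pts]).round().astype(int); cv2.polylines(c,[q],True,col,1)
b=lambda cx,cy,h,w,z:[(cx-h,cy-w,z),(cx+h,cy-w,z),(cx+h,cy+w,z),(cx-h,cy+w,z)]
L(b(-.028,0,.028,.136,.036),(0,0,255))
for k in LOC: L(b(-.028,LOC[k][1],.0215,.0215,.036),(0,255,0))
cv2.imwrite("pics/ov.png",c); print(c.shape)
```

```text
(300, 795, 3)
```

View pics/ov.png

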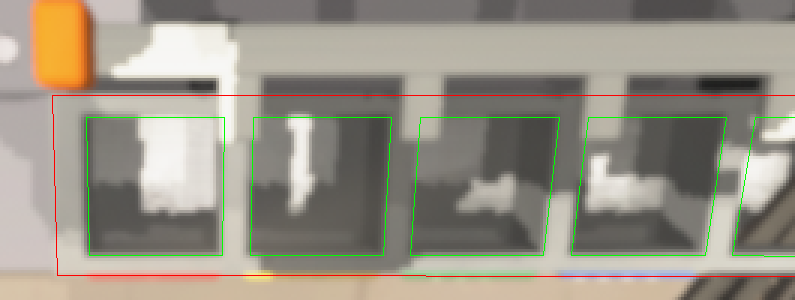

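```bash
python3 -m inch '[[12,[0,-4,-28],[0,0,0]],[12,[25,-3,-26],[0,0,0]],[12,[25,0,0],[0,0,0]],[12,[0,0,0],[0,0,0]],[12,[0,0,0],[0,0,0]]]'; python3 -c "
from h import *; print(mv((.498,.1225,.092)),turn(.03))"
```

```text
time: 20.92
position: [0.4993, 0.1305, 0.1161]
tool_rot: [0.709, 0.015, -0.705, 0.013]
ft_force: [-0.3, -0.0, -1.1]
grip_width: 0.0203
[24.1  8.   1.8] [ 0.57 -0.29  0.2 ]
```

```bash
python3 -m inch '[[12,[12,8,2],[0.5,-0.3,0.2]],[12,[12,0,0],[0,0,0]],[12,[0,0,0],[0,0,0]]]'; python3 -c "
from h import *; print(mv((.498,.1225,.092)),turn(.03))"
```

```text
time: 21.3
position: [0.4979, 0.1221, 0.0922]
tool_rot: [0.708, 0.011, -0.706, 0.011]
ft_force: [1.1, -0.2, -1.4]
grip_width: 0.0202
[ 0.2 -0.4 -0.1] [ 0.07 -0.12 -0.02]
```

```bash
python3 -m inch '[[12,[7,0,0],[0,0,0]],[12,[6,0,0],[0,0,0]],[12,[0,0,0],[0,0,0]]]'; python3 -m inch '[[12,[10,0,0],[0,0,0]],[12,[5,0,0],[0,0,0]],[12,[0,0,0],[0,0,0]]]'; python3 -c "
from h import *; print(mv((.498,.1225,.0547)),turn(.03))"
```

```text
time: 21.68
position: [0.4982, 0.1219, 0.0784]
tool_rot: [0.708, 0.011, -0.706, 0.011]
ft_force: [-0.7, 0.0, -1.1]
grip_width: 0.0205
time: 22.05
position: [0.4984, 0.122, 0.0624]
tool_rot: [0.708, 0.011, -0.706, 0.011]
ft_force: [-0.8, -0.2, -1.3]
grip_width: 0.0202
[ 7.7 -0.5  0.4] [ 0.05 -0.16 -0.02]
```

```bash
python3 -m inch '[[12,[6,0,0],[0,0,0]],[12,[0,0,0],[0,0,0]]]'; python3 -m inch '[[32,[0,0,0],[0,0,0]],[32,[0,0,0],[0,0,0]],[32,[0,0,0],[0,0,0]],[32,[-20,0,0],[0,0,0]],[32,[-40,0,0],[0,0,0]],[45,[-40,0,0],[0,0,0]],[45,[0,-40,30],[0,0,0]],[45,[0,-50,50],[0,0,0]],[45,[0,-45,45],[0,0,0]],[45,[0,0,0],[0,0,0]],[45,[0,0,0],[0,0,0]]]'; python3 look.py w12 bottle_green bottle_red | head -3;python3 -c "
from h import *; print(turn(.03))
W=ld('w12');im=cv2.imread('pics/w12.png')[...,::-1]
for c in('red','green','blue'): print(c,[(b[0],b[1],atz(W,b[1],.068 if b[1][0]<400 else .074).round(4)) for b in blobs(im,c,60,s=90,v=40)])"
```

```text
time: 22.3
position: [0.4985, 0.122, 0.056]
tool_rot: [0.708, 0.011, -0.706, 0.011]
ft_force: [-0.8, -0.6, -0.8]
grip_width: 0.0202
time: 23.68
position: [0.3735, 0.2534, 0.1609]
tool_rot: [0.712, 0.011, -0.702, 0.009]
ft_force: [0.8, -0.3, 0.1]
grip_width: 0.0448
[0.3735 0.2534 0.1609] cam [0.445 0.256 0.325] fwd [-0.25 -0.   -0.97]
bottle_green [(0.71, [307.4, 146.4])]
bottle_red [(0.78, [463.7, 65.0])]
[-0.24 -0.73  0.11]
red [(1056, [497.3, 54.4], array([0.4967, 0.1259, 0.074 ])), (384, [460.2, 70.1], array([0.4848, 0.1525, 0.074 ])), (200, [468.5, 97.9], array([0.4647, 0.1431, 0.074 ]))]
green [(82, [583.3, 97.4], array([0.4676, 0.0532, 0.074 ])), (438, [302.0, 151.7], array([0.4184, 0.274 , 0.068 ]))]
blue [(79, [268.6, 134.0], array([0.4322, 0.3018, 0.068 ])), (541, [241.9, 142.3], array([0.4248, 0.3243, 0.068 ]))]
```

View pics/w12.png

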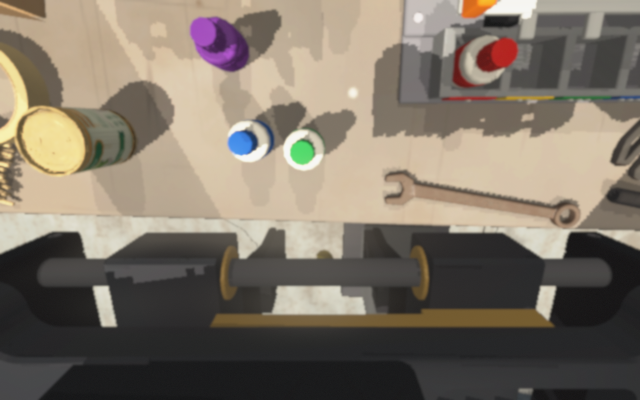

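The blue bottle has been knocked next to green: blue cap (242,142), green cap (302,152). Red stands in pocket 1 at (490,58). I'll take green with a narrow opening, since the caps are about 50 mm apart.

```bash
python3 -m inch '[[32,[20,-12,-22],[0,-0.7,0]],[32,[25,-9,-22],[0,0,0]],[32,[0,0,0],[0,0,0]],[32,[0,0,0],[0,0,0]]]'; python3 -c "
from h import *; print(mv((.4184,.2747,.049)),turn(.03))"
```

```text
time: 24.32
position: [0.4226, 0.2714, 0.1152]
tool_rot: [0.708, 0.007, -0.707, 0.005]
ft_force: [0.7, 0.1, 0.5]
grip_width: 0.0323
[66.2 -3.3  4.2] [-0.73 -0.09  0.11]
```

```bash
python3 -m inch '[[32,[20,-3,4],[-0.7,0,0]],[32,[15,0,0],[0,0,0]],[32,[0,0,0],[0,0,0]]]'; python3 -c "
from h import *; print(mv((.4184,.2747,.049)),turn(.03))"; python3 look.py w13 bottle_green|head -2;python3 -c "
from h import *
W=ld('w13');im=cv2.imread('pics/w13.png')[...,::-1]
for c in('green','blue'): print(c,[(b[0],b[1],atz(W,b[1],.065).round(4)) for b in blobs(im,c,60,s=90,v=40)])"
```

```text
time: 24.7
position: [0.4184, 0.2732, 0.0817]
tool_rot: [0.708, 0.011, -0.706, 0.009]
ft_force: [0.2, -0.2, 0.2]
grip_width: 0.0323
[32.7 -1.5  0.1] [-0.12 -0.21  0.14]
[0.4184 0.2732 0.0817] cam [0.491 0.275 0.245] fwd [-0.26 -0.   -0.97]
bottle_green [(0.83, [324.5, 211.9])]
green [(99, [330.9, 194.1], array([0.4457, 0.2703, 0.065 ])), (607, [324.5, 240.4], array([0.4151, 0.2734, 0.065 ]))]
blue [(554, [239.6, 223.4], array([0.4251, 0.3271, 0.065 ]))]
```

```bash
python3 -m inch '[[32,[16,-1,0],[0,0,0]],[32,[16,0,0],[0,0,0]],[32,[0,0,0],[0,0,0]],[12,[0,0,0],[0,0,0]],[12,[0,0,0],[0,0,0]],[12,[0,0,0],[0,0,0]],[12,[0,0,0],[0,0,0]],[12,[0,0,0],[0,0,0]]]' 25
```

```text
time: 25.8
position: [0.4209, 0.2754, 0.0505]
tool_rot: [0.711, 0.012, -0.703, 0.008]
ft_force: [0.3, -0.0, -0.7]
grip_width: 0.0203
```

```bash
python3 -m inch '[[12,[-40,0,0],[0,0,0]],[12,[-50,0,0],[0,0,0]],[12,[-35,20,0],[0,0,0]],[12,[0,45,-14],[0,0,0]],[12,[0,45,-14],[0,0,0]],[12,[0,45,-14],[0,0,0]],[12,[0,45,-14],[0,0,0]],[12,[0,45,-14],[0,0,0]],[12,[0,0,0],[0,0,0]],[12,[0,0,0],[0,0,0]]]';python3 -c "
from h import *; print(mv((.5022,.0185,.12)),turn(.03))"
```

```text
time: 27.05
position: [0.4992, 0.0251, 0.18]
tool_rot: [0.712, 0.012, -0.702, 0.009]
ft_force: [0.3, 0.7, -1.3]
grip_width: 0.0202
[60.  7. -2.] [ 0.01 -0.78  0.22]
```

```bash
python3 -m inch '[[12,[25,6,-2],[0,-0.8,0.2]],[12,[25,1,0],[0,0,0]],[12,[22,0,0],[0,0,0]],[12,[0,0,0],[0,0,0]],[12,[0,0,0],[0,0,0]]]';python3 -c "
from h import *; print(mv((.5022,.0185,.094)),turn(.03))"
```

```text
time: 27.68
position: [0.5, 0.0239, 0.1075]
tool_rot: [-0.707, -0.014, 0.707, -0.013]
ft_force: [0.3, -0.5, -0.9]
grip_width: 0.02
[13.4  5.5 -2. ] [0.47 0.03 0.06]
```

```bash
python3 -m inch '[[12,[12,5,-2],[0.5,0,0]],[12,[0,0,0],[0,0,0]],[12,[0,0,0],[0,0,0]]]';python3 -c "
from h import *; print(mv((.5022,.0185,.094)),turn(.03))"; python3 look.py w14 bottle_green >/dev/null
```

```text
time: 28.05
position: [0.5035, 0.019, 0.0964]
tool_rot: [0.708, 0.011, -0.706, 0.01]
ft_force: [-0.6, -0.3, -1.5]
grip_width: 0.0201
[2.4 0.5 1.3] [-0.01 -0.18  0.01]
```

View pics/w14.png

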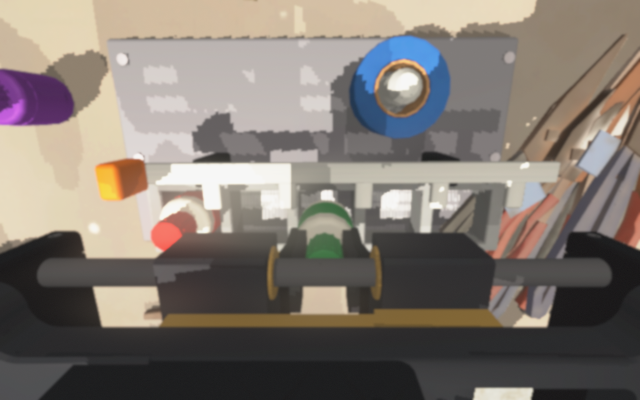

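Green is over pocket 3 at (325,225), centred between the tongues at about columns 285 and 365. Lowering it now.

```bash
python3 -m inch '[[12,[10,0,1],[0,0,0]],[12,[7,0,0],[0,0,0]],[12,[0,0,0],[0,0,0]]]'; python3 -m inch '[[12,[10,0,0],[0,0,0]],[12,[5,0,0],[0,0,0]],[12,[0,0,0],[0,0,0]]]'; python3 -c "
from h import *; print(mv((.5022,.0185,.0575)),turn(.03))"
```

```text
time: 28.52
position: [0.5023, 0.0189, 0.0783]
tool_rot: [0.708, 0.011, -0.706, 0.01]
ft_force: [0.0, 0.1, -1.2]
grip_width: 0.0205
time: 28.9
position: [0.5023, 0.019, 0.0619]
tool_rot: [0.708, 0.011, -0.706, 0.01]
ft_force: [0.4, -0.1, -0.9]
grip_width: 0.02
[4.4 0.5 0.1] [-0.02 -0.14  0.02]
```

```bash
python3 -m inch '[[12,[4,0,0],[0,0,0]],[12,[0,0,0],[0,0,0]],[32,[0,0,0],[0,0,0]],[32,[0,0,0],[0,0,0]],[32,[0,0,0],[0,0,0]],[32,[-20,0,0],[0,0,0]],[32,[-40,0,0],[0,0,0]],[32,[-50,0,0],[0,0,0]],[45,[0,-45,15],[0,0,0]],[45,[0,-50,20],[0,0,0]],[45,[0,-50,20],[0,0,0]],[45,[0,-50,20],[0,0,0]]]'; python3 -m inch '[[45,[0,-50,20],[0,0,0]],[45,[0,-40,20],[0,0,0]],[45,[0,0,0],[0,0,0]],[45,[0,0,0],[0,0,0]]]'; python3 look.py w15 bottle_blue | head -2;python3 -c "
from h import *; print(turn(.03))
W=ld('w15');im=cv2.imread('pics/w15.png')[...,::-1]
for c in('green','blue'): print(c,[(b[0],b[1],atz(W,b[1],.068).round(4)) for b in blobs(im,c,60,s=90,v=40)])"
```

```text
time: 30.4
position: [0.4255, 0.2136, 0.1734]
tool_rot: [0.712, 0.007, -0.702, 0.007]
ft_force: [0.6, 0.1, -0.6]
grip_width: 0.0447
time: 30.9
position: [0.3806, 0.3081, 0.1738]
tool_rot: [0.713, 0.01, -0.701, 0.009]
ft_force: [-0.7, 0.5, -0.4]
grip_width: 0.0449
[0.3806 0.3081 0.1738] cam [0.451 0.31  0.338] fwd [-0.25 -0.   -0.97]
bottle_blue [(0.77, [309.3, 147.5]), (0.72, [284.6, 64.8]), (0.62, [165.9, 145.5])]
[-0.32 -0.9   0.11]
green [(341, [622.2, 79.5], array([0.4911, 0.0633, 0.068 ]))]
blue [(399, [306.6, 151.3], array([0.4249, 0.3255, 0.068 ]))]
```

```bash
python3 -m inch '[[40,[25,-9,-20],[0,-0.9,0]],[40,[30,-7,-20],[0,0,0]],[40,[0,0,0],[0,0,0]],[40,[0,0,0],[0,0,0]]]'; python3 -c "
from h import *; print(mv((.4245,.3262,.08)),turn(.03))"
```

```text
time: 31.5
position: [0.4247, 0.3205, 0.1191]
tool_rot: [0.707, 0.006, -0.707, 0.005]
ft_force: [-0.2, 0.2, 1.2]
grip_width: 0.04
[39.1 -5.6  0.1] [-0.79 -0.05  0.11]
```

```bash
python3 -m inch '[[40,[22,-5,0],[-0.8,0,0]],[40,[18,0,0],[0,0,0]],[40,[0,0,0],[0,0,0]]]'; python3 look.py w16 bottle_blue|head -1; python3 -c "
from h import *; print(mv((.4245,.3262,.049)),turn(.03))
W=ld('w16');im=cv2.imread('pics/w16.png')[...,::-1]
for c in('green','blue'): print(c,[(b[0],b[1],atz(W,b[1],.065).round(4)) for b in blobs(im,c,60,s=90,v=40)])"
```

```text
time: 31.88
position: [0.4247, 0.3245, 0.0823]
tool_rot: [0.709, 0.011, -0.705, 0.009]
ft_force: [0.7, -0.8, -0.8]
grip_width: 0.0398
[0.4247 0.3245 0.0823] cam [0.497 0.327 0.245] fwd [-0.26 -0.   -0.97]
[34.3 -0.9  1.5] [-0.07 -0.41  0.26]
green []
blue [(113, [331.2, 194.0], array([0.4518, 0.3215, 0.065 ])), (646, [323.9, 239.3], array([0.4218, 0.3252, 0.065 ]))]
```

```bash
python3 -m inch '[[40,[16,-1,2],[0,0,0]],[40,[16,0,0],[0,0,0]],[40,[0,0,0],[0,0,0]],[12,[0,0,0],[0,0,0]],[12,[0,0,0],[0,0,0]],[12,[0,0,0],[0,0,0]],[12,[0,0,0],[0,0,0]],[12,[0,0,0],[0,0,0]]]' 25
```

```text
time: 32.98
position: [0.4247, 0.3268, 0.0511]
tool_rot: [0.711, 0.012, -0.703, 0.008]
ft_force: [0.0, -0.0, -1.2]
grip_width: 0.0202
```

```bash
python3 -m inch '[[12,[-40,0,0],[0,0,0]],[12,[-50,0,0],[0,0,0]],[12,[-35,20,0],[0,0,0]],[12,[0,48,-12],[0,0,0]],[12,[0,48,-12],[0,0,0]],[12,[0,48,-12],[0,0,0]],[12,[0,48,-12],[0,0,0]],[12,[0,48,-12],[0,0,0]],[12,[0,48,-12],[0,0,0]],[12,[0,36,0],[0,0,0]],[12,[0,0,0],[0,0,0]],[12,[0,0,0],[0,0,0]]]';python3 -c "
from h import *; print(mv((.503,-.0333,.12)),turn(.03))"
```

```text
time: 34.48
position: [0.5096, -0.0255, 0.1802]
tool_rot: [0.713, 0.013, -0.701, 0.009]
ft_force: [0.4, -0.6, -1.3]
grip_width: 0.0203
[60.   7.9  7.9] [ 0.06 -0.95  0.32]
```

```bash
python3 -m inch '[[12,[25,7,6],[0,-0.9,0.3]],[12,[25,1,0],[0,0,0]],[12,[22,0,0],[0,0,0]],[12,[0,0,0],[0,0,0]],[12,[0,0,0],[0,0,0]]]';python3 -c "
from h import *; print(mv((.503,-.0333,.096)),turn(.03))"
```

```text
time: 35.1
position: [0.5042, -0.0277, 0.1078]
tool_rot: [0.708, 0.014, -0.706, 0.014]
ft_force: [0.9, -0.3, -0.1]
grip_width: 0.02
[11.8  5.5  1.4] [ 0.53 -0.13  0.03]
```

```bash
python3 -m inch '[[12,[12,5,1],[0.5,0,0]],[12,[0,1,0],[0,0,0]],[12,[0,0,0],[0,0,0]]]';python3 -c "
from h import *; print(mv((.503,-.0333,.096)),turn(.03))"
```

```text
time: 35.48
position: [0.5046, -0.034, 0.0968]
tool_rot: [0.709, 0.011, -0.705, 0.011]
ft_force: [0.0, -1.3, -1.4]
grip_width: 0.0201
[ 0.8 -0.7  1.6] [ 0.05 -0.34 -0.03]
```

```bash
python3 -m inch '[[12,[10,-0.5,1.5],[0,0,0]],[12,[7,0,0],[0,0,0]],[12,[0,0,0],[0,0,0]]]'; python3 -m inch '[[12,[10,0,0],[0,0,0]],[12,[5,0,0],[0,0,0]],[12,[0,0,0],[0,0,0]]]'; python3 -c "
from h import *; print(mv((.503,-.0333,.058)),turn(.03))"
```

```text
time: 35.85
position: [0.5032, -0.0337, 0.0788]
tool_rot: [0.709, 0.011, -0.705, 0.011]
ft_force: [-0.6, -0.1, -0.6]
grip_width: 0.0202
time: 36.22
position: [0.5033, -0.0337, 0.0625]
tool_rot: [0.709, 0.011, -0.705, 0.011]
ft_force: [0.4, -0.1, -0.9]
grip_width: 0.0202
[ 4.5 -0.4  0.3] [ 0.02 -0.34 -0.03]
```

Seat and release it, lift, then move to a view of the grip.

```bash
python3 -m inch '[[12,[4.5,0,0],[0,0,0]],[12,[0,0,0],[0,0,0]],[32,[0,0,0],[0,0,0]],[32,[0,0,0],[0,0,0]],[32,[0,0,0],[0,0,0]],[32,[-20,0,0],[0,0,0]],[32,[-40,0,0],[0,0,0]],[32,[-50,-10,10],[0,0,0]],[45,[0,-40,15],[0,0,0]],[45,[0,-40,15],[0,0,0]],[45,[0,0,0],[0,0,0]],[45,[0,0,0],[0,0,0]]]'; python3 look.py w17 lock_grip bottle_red bottle_green bottle_blue bottle_yellow bottle_black| head -8;  python3 -c "
from h import *
W=ld('w17');im=cv2.imread('pics/w17.png')[...,::-1]
print(turn(.03))
for c in('red','green','blue'): print(c,[(b[0],b[1],atz(W,b[1],.074).round(4)) for b in blobs(im,c,100,s=90,v=40)])"
```

```text
time: 37.72
position: [0.4616, 0.056, 0.173]
tool_rot: [0.712, 0.01, -0.702, 0.011]
ft_force: [0.1, 0.5, -0.2]
grip_width: 0.0444
[0.4616 0.056  0.173 ] cam [0.533 0.059 0.337] fwd [-0.25 -0.01 -0.97]
lock_grip [(0.66, [411.0, 152.8]), (0.65, [211.3, 114.9])]
bottle_red [(0.77, [263.9, 148.8])]
bottle_green [(0.58, [357.4, 152.5]), (0.39, [264.0, 149.2])]
bottle_blue [(0.97, [145.2, 62.2]), (0.9, [406.6, 150.7]), (0.9, [52.6, 132.5])]
bottle_yellow []
bottle_black []
red [(597, [595.1, 178.0], [575, 137, 39, 79]), (495, [250.8, 158.2], [238, 147, 27, 23])]
[-0.17 -0.68 -0.07]
red [(122, [273.8, 146.5], array([0.5096, 0.1009, 0.074 ])), (801, [594.9, 178.9], array([ 0.4892, -0.1818,  0.074 ])), (561, [250.9, 158.3], array([0.4989, 0.1209, 0.074 ])), (376, [505.7, 196.8], array([ 0.4708, -0.106 ,  0.074 ])), (391, [475.7, 196.8], array([ 0.4701, -0.0791,  0.074 ]))]
green [(348, [368.9, 160.9], array([0.4995, 0.0186, 0.074 ]))]
blue [(3436, [421.4, 50.2], array([ 0.5886, -0.0174,  0.074 ])), (541, [427.7, 157.7], array([ 0.5037, -0.0321,  0.074 ]))]
```

View pics/w17.png

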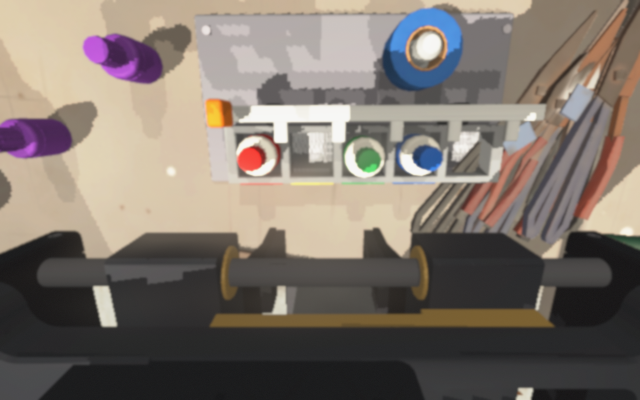

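Red, green and blue stand in pockets 1, 3 and 4 at (250,158), (368,160) and (427,158). Pockets 2 and 5 are empty, and the roll is on the spindle. Now I'll close the comb.

```bash
python3 -m inch '[[45,[0,-45,-38],[-0.2,-0.7,0]],[45,[20,-44,-38],[0,0,0]],[45,[30,0,0],[0,0,0]],[45,[0,0,0],[0,0,0]],[45,[0,0,0],[0,0,0]]]';python3 -c "
from h import *; print(mv((.536,.1448,.066)),turn(.03))"
```

```text
time: 38.7
position: [0.5389, 0.1469, 0.1217]
tool_rot: [0.708, 0.008, -0.707, 0.009]
ft_force: [-0.5, 0.0, -0.1]
grip_width: 0.0452
[55.7  1.9  3. ] [-0.28 -0.08 -0.09]
```

```bash
python3 -m inch '[[45,[22,1,3],[0,0,0]],[45,[20,0,0],[0,0,0]],[45,[0,0,0],[0,0,0]]]';python3 -c "
from h import *; print(mv((.536,.1448,.066)),turn(.03))"
```

```text
time: 39.08
position: [0.5379, 0.1439, 0.083]
tool_rot: [0.71, 0.007, -0.704, 0.008]
ft_force: [0.0, 0.3, 0.5]
grip_width: 0.0451
[17.  -0.9  2. ] [-0.45 -0.45 -0.08]
```

```bash
python3 -m inch '[[45,[9,-1,2],[0,0,0]],[45,[8,0,0],[0,0,0]],[45,[0,0,0],[0,0,0]],[5,[0,0,0],[0,0,0]],[5,[0,0,0],[0,0,0]],[5,[0,0,0],[0,0,0]],[5,[0,0,0],[0,0,0]],[5,[0,0,0],[0,0,0]]]' 25; python3 -m inch '[[5,[0,-8,0],[0,0,0]],[5,[0,-8,0],[0,0,0]],[5,[0,-7,0],[0,0,0]],[5,[0,-4,0],[0,0,0]]]'
```

```text
time: 40.08
position: [0.5381, 0.1449, 0.0685]
tool_rot: [0.712, 0.008, -0.702, 0.008]
ft_force: [0.3, -0.7, -1.2]
grip_width: 0.0137
time: 40.58
position: [0.5372, 0.1711, 0.0684]
tool_rot: [0.712, 0.007, -0.702, 0.011]
ft_force: [0.1, -15.6, 0.9]
grip_width: 0.0139
```

```bash
python3 -m inch '[[5,[0,-3,0],[0,0,0]],[5,[0,-3,0],[0,0,0]]]'; python3 -m inch '[[5,[0,0,0],[0,0,0]],[45,[0,0,0],[0,0,0]],[45,[0,0,0],[0,0,0]],[45,[0,0,0],[0,0,0]],[45,[-30,0,0],[0,0,0]],[45,[-50,0,0],[0,0,0]],[45,[-30,30,30],[0,0,0]],[45,[-10,40,40],[0,0,0]],[45,[0,30,20],[0,0,0]],[45,[0,0,0],[0,0,0]],[45,[0,0,0],[0,0,0]]]'; python3 look.py w18 | head -1
```

```text
time: 40.83
position: [0.5371, 0.171, 0.0683]
tool_rot: [0.711, 0.005, -0.703, 0.017]
ft_force: [0.5, -15.4, 1.6]
grip_width: 0.0139
time: 42.2
position: [0.4486, 0.072, 0.1929]
tool_rot: [0.713, 0.006, -0.701, 0.016]
ft_force: [0.9, 0.3, -0.6]
grip_width: 0.0448
[0.4486 0.072  0.1929] cam [0.519 0.077 0.357] fwd [-0.25 -0.02 -0.97]
```

View pics/w18.png

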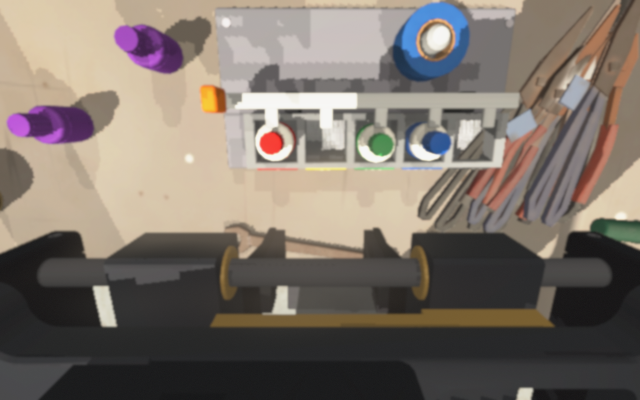

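The comb is home, with its tongues over the shoulders at columns 270, 375 and 432. The grip is at (210,98), the three bottles are seated, the roll is on the spindle, and the gripper is clear.

```bash
python3 -c "
from rig import robot; print(robot.hand_in())"
```

```text
the job is handed in; nothing more can be done
None
```

The rack is packed and the job was handed in at about 42 s.

**What I did:**
- **Tape roll:** I put it over the spindle first and lowered it to the base without measurable contact force.
- **Comb, opening:** I slid it 25.3 mm until it hit the hard stop (about 24 N). That is slightly under the nominal 26 mm.
- **Bottles:** I stood red, green and blue in pockets 1, 3 and 4, in that order. Yellow and black were absent, so pockets 2 and 5 are empty.
- **Blue bottle:** It was knocked next to green partway through. I found it again with the wrist camera before gripping it.
- **Comb, closing:** I slid it 26.2 mm back to its stop (about 15 N) after the last bottle.

**Last checks:**
- **Final picture:** It shows the tongues over the shoulders of the three bottles, the roll around the spindle and the gripper clear.
- **Bottle positions:** The cap positions measured before closing agree with the pocket centres to about 2 mm.
- **Rack fit:** Some corner and pocket points in the rack fit were off by up to about 5 px. I corrected the rack position by about 1 mm before placing the bottles.
- **Bystanders:** I never approached the spanner, tin, marker pen or purple look-alikes. I did not re-measure them at the end.
- **Roll height:** I judged that the roll rests on the base from the tool height at release. The pictures show only that it is on the spindle.

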